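# Stock the spice riser and put up the price sign

### The job

Get the spice stall ready: put every red and yellow spice tin standing on the counter into the lane of the clear-topped riser whose tag has its colour, slid in until it is wholly under the clear deck. Unfold the kickstand on the back of the price sign that lies face down, all the way, and then stand the sign on it, in the middle of the black mat, squarely, with its face to the customers (away from the robot). Leave the other jars and bottles as they are.

Things in the scene. Friction and masses are not known exactly. Their poses are not given: they have to be found in the camera images.
- sign: Price sign: board 180 mm tall, 140 wide, 12 thick, about 0.47 kg, brown back, yellow face with bars; starts lying face down, top away from the robot. Origin: centre of the face; x to its top, y across, z out of its back. Open kickstand: it stands leaning back about 18 degrees, on the back edge of its bottom (x -90, z 12 mm) and on the blue bar, about 90 mm behind that edge.
- stand (a joint): Kickstand hinge: 0 = folded on the sign's back, 0.63 rad = fully open against its stop (about 0.59 under the standing sign). Turns about +y of the sign at point sign_hinge; the free end points to the sign's bottom and lifts off the back as it opens. Slightly stiff (0.5 to 1 N at the bar moves it); it stays where it is left.
- stand_bar (a point): Centre of the blue bar at the free end of the kickstand (an aluminium flap 45 mm wide): the bar lies along the sign's y, 18 mm thick, 52 mm long over its round ends, 125 mm from the hinge. Folded, its centre is 13 mm above the sign's back (25 mm above the counter). Turns with the stand.
- sign_hinge (a point): Point on the kickstand's hinge line, on the middle of the sign, 8 mm off its back.
- sign_handle (a point): Centre of the orange handle bar, along the sign's y, 22 mm thick, 54 mm long over its round ends, on a 16 mm wide neck 28 mm beyond the top edge (sign frame x 118, z 22 mm: 22 mm above the counter while the sign lies). Held by the two round ends, the sign can swing: it hangs top up, top some 4 degrees to the face side.
- sign_foot (a point): A point fixed to the sign (x = -73 mm, z = 52 mm in its frame): midway between its bottom edge and the blue bar when the kickstand is open, so the middle of its footprint when it stands.
- mat: Black rubber mat fixed on the counter, 130 mm (x) by 170 mm (y), 3 mm thick: where the sign has to stand. Origin at the centre of its underside; its x axis points to the customers, away from the robot.
- riser: Fixed riser: two lanes under a clear deck. Origin on the counter, middle of the mouth (robot side); x into the lanes. Lanes centred at y +-38 mm, 70 wide, walls 6; counter is the floor. Deck x 0 to 150 mm, underside 62, top 68 mm high; outside, 20 mm high rails continue the walls to x -80; a 20 mm high stop ends the lanes at x 150. Two tins fit in a lane, one behind the other.
- tag_red: Red tag, 16 x 56 x 4 mm, fixed on the deck over the mouth of the lane for red tins (either lane): origin 8 mm inside the mouth, on the lane's centre line, on the deck, its axes along the riser's.
- tag_yellow: Yellow tag, the same, on the lane for yellow tins.
- tin_red1: Red round spice tin, coloured all over but for a 26 mm bright disc on its lid, 60 mm diameter, 50 mm high, about 0.16 kg, upright; origin at the centre of its underside. May be absent.
- tin_red2: Red round spice tin, coloured all over but for a 26 mm bright disc on its lid, 60 mm diameter, 50 mm high, about 0.16 kg, upright; origin at the centre of its underside. May be absent.
- tin_yellow1: Yellow round spice tin, coloured all over but for a 26 mm bright disc on its lid, 60 mm diameter, 50 mm high, about 0.16 kg, upright; origin at the centre of its underside. May be absent.
- tin_yellow2: Yellow round spice tin, coloured all over but for a 26 mm bright disc on its lid, 60 mm diameter, 50 mm high, about 0.16 kg, upright; origin at the centre of its underside. May be absent.
- jar_small: Bystander: small amber jar, 44 mm diameter, 70 mm high; origin at the centre of its underside.
- jar_a: Bystander: red jar, 66 mm diameter, 100 mm high.
- jar_b: Bystander: yellow jar, 66 mm diameter, 100 mm high.
- bottle_a: Bystander: red sauce bottle, 52 mm diameter, 160 mm high.
- bottle_b: Bystander: orange sauce bottle, 52 mm diameter, 160 mm high.
Mind the look-alikes: they are no part of the job. What is shaped like the tin_red1 but purple is not meant.

How it is judged:
On the way, in this order (a step that is already met when the one before it is completed fails the run):
1. the kickstand is fully unfolded while the sign still lies face down (value of joint stand above 0.5 rad and angle between sign's own z axis and vertical below 0.4 rad), for 0.2 s.
2. the sign is raised upright on its mat (angle between sign's own x axis and vertical below 0.6 rad and horizontal distance between sign_foot and mat below 0.08 m), for 0.2 s.
At the end, for the whole second after the job is handed in: Every tin present is upright on the counter in the lane tagged its colour (20 mm sideways), centre 27 mm or more past the mouth; the sign rests on its open kickstand (over 0.5 rad), leaning 0.2 to 0.5 rad, footprint middle within 35 mm of the mat centre, square within 0.3 rad, facing customers (x of tin_red1 in the frame of tag_red between 0.019 and 0.14 m and y of tin_red1 in the frame of tag_red between -0.02 and 0.02 m and height (world z) of each of tin_red1, tin_red2, tin_yellow1, tin_yellow2 below 0.012 m and angle between each of tin_red1, tin_red2, tin_yellow1, tin_yellow2's own z axis and vertical below 0.15 rad and linear speed of each of tin_red1, tin_red2, tin_yellow1, tin_yellow2 below 0.03 m/s and x of tin_red2 in the frame of tag_red between 0.019 and 0.14 m and y of tin_red2 in the frame of tag_red between -0.02 and 0.02 m and x of tin_yellow1 in the frame of tag_yellow between 0.019 and 0.14 m and y of tin_yellow1 in the frame of tag_yellow between -0.02 and 0.02 m and x of tin_yellow2 in the frame of tag_yellow between 0.019 and 0.14 m and y of tin_yellow2 in the frame of tag_yellow between -0.02 and 0.02 m and value of joint stand above 0.5 rad and angle between sign's own x axis and vertical between 0.2 and 0.5 rad and horizontal distance between sign_foot and mat below 0.035 m and angle between the y axis of sign and the y axis of mat, either way round below 0.3 rad and x of stand_bar in the frame of mat below 0 m and height (world z) of stand_bar below 0.02 m and linear speed of sign below 0.02 m/s); the robot touches nothing.
It fails at once if a bystander jar or bottle was tipped over or pushed more than 50 mm (distance of any of jar_small, jar_a, jar_b, bottle_a, bottle_b from where it was at the start of the episode above 0.05 m or angle between any of jar_small, jar_a, jar_b, bottle_a, bottle_b's own z axis and vertical above 0.6 rad).
Of tin_red1, tin_red2, tin_yellow1, tin_yellow2 only 2 to 4 are there at a start; the rules pass over those that are not, and their reading is None.
At some moment in a run one of tin_red1, tin_red2, tin_yellow1, tin_yellow2 may be knocked a few centimetres aside while the robot is not near it.
It also fails if it takes over 210 s, if anything falls off the work surface, if the arm or the gripper's body presses on something with over 40 N, if the wrist force passes 120 N, or if a joint passes its speed limit or range.

### The arm

A 6-joint arm with a two-finger parallel gripper is mounted at the origin on the work surface. World frame = base frame: x ahead of the robot, y to its left, z up, the work surface at z = 0. Lengths are in m, angles in rad, forces in N, time in s.
With the tool pointing down it reaches from about 0.35 to 0.975 m from the base axis. Payload 4.9 kg.
Tool frame: the origin (TCP) lies midway between the tips of the shut fingers; the grasp point (between the pads) lies ctrl.tcp_to_grasp behind it (ctrl.tcp_to_grasp is the distance from the TCP to the grasp point, in m); z points along the fingers, y is the direction in which the jaws open and shut (so a half turn about z gives the same grasp; the last joint's range is limited). The gripper opens to 85 mm and grips with 20 to 120 N. Pads are 22 mm wide; open, the fingers measure 114 mm over their backs; the gripper's body (76 mm by 85 mm) begins 54 mm behind the grasp point. The pads swing forward as they close: fully open they stand 13 mm farther back than shut.
Start: joints at [1.184, 0.053, 1.613, -0, 1.476, -0.119], TCP at [0.165, 0.603, 0.231] pointing down, gripper open.
Joint ranges: [-3.01, 3.01], [-1.01, 2.22], [0.06, 2.58], [-1.02, 4.17], [0.09, 2.62], [-3.14, 3.14]. Speed limits (rad/s): [2.57, 2.57, 3.14, 3.14, 3.14, 3.14].

### API

Orientations are given as a rotation vector (axis times angle).
In Python, from station import ctrl, get_image, calibration, finish_job, models gives the robot as it stands.
- The arm moves only by the shell command python3 -m creep 'ROWS' [FORCE]. ROWS is JSON, a list of rows, each a list of 7 numbers: the opening, from 0 (shut) to 1 (fully open), then the shift along the tool's x, y, z in m, then the turn, a rotation vector about the tool's x, y, z in degrees. A call has 1 to 20 rows; each row shifts and turns the commanded pose from where the row before left it, along the tool's axes as they then stand; what a row does not reach is not made up. A row lasts 1/10 s, in which the tool goes at most 50 mm and 8.59 degrees, less where a joint would pass 70% of its speed; a pose out of reach is approached as far as the arm can. A call with a gripper value outside its range is refused whole. The fingers move at their own pace and stop on an object; FORCE is the grip in N (left out, the last holds). Time passes only in rows, so rows that do not move let the fingers close. It gives the time, the measured TCP pose, the force and the opening at its end, in the units of the state.
- ctrl.get_obs(): the state, without advancing time (a new reading comes with each control period).
- get_image(name): name is "scene" or "top" or "wrist"; returns the picture (400x640x3 uint8, red, green, blue); there is no depth.
- calibration(name): a dict with "mtx" (3x3 intrinsics, pixels), "k1" (the pictures are not rectified: a ray, as slopes to the right and down, at radius r is drawn at 1 + k1 r^2 times it, then the intrinsics apply), "R" (3x3) and "t" (3): a world point X has camera coordinates R X + t. Camera axes: x right, y down, z forward; pixel columns grow to the right and rows downward; lengths in m; the calibration is good to about 2 mm. A picture is of the moment at which its call begins: read the wrist's pose just before it. calibration takes no time and is no camera call; for the wrist camera it gives the pose at the moment of the call.
- finish_job(): hands the job in, once; it reports no verdict.
Trained networks look in the newest picture that a camera, given by its name, has taken for a name from the list of things; names that differ only in an ending like _2 or _b are one class to them, and where a whole thing is asked for, a point or a joint stands for the part that bears it (a point fixed in the world has none). Each returns a list of dicts, best first, with "conf" (0 to 1); they miss things now and then, are a little off and sometimes report something else, mostly with a low value. They report only what shows in the picture. A call takes as long as a camera call. They do not tell look-alikes from the thing itself.
- models.search_frame(camera, name): "extent" ([left, top, right, bottom] in pixels, round what is visible of it).
The state is a dict: "t": time; "q": joint angles; "dq": joint speeds; "effort": joint torques, N m; "tool_pos": TCP position; "tool_rot": TCP orientation; "contact_force": force on the tool from outside, world axes, zero at the start; "wrist_torque": the same for the moment, N m; "opening": finger opening in m.
Only numpy, scipy, OpenCV 4.12 (cv2) and the standard library are available. Lean on these libraries where they do the work, as an engineer would, in place of code of your own. Each camera call takes 0.05 s, during which the arm holds its last target. There are 200 camera calls.

## Working session

There is one attempt and no reset: what is moved stays moved. The work goes in short steps, Python scripts to look and compute and a shell command to move; the robot and the scene stay as the last step left them, time stands still between calls to the robot, and variables do not carry over. Pictures are saved under pics/ and viewed, about 12 in all and at most 16, crops included, and the job is handed in when it is done.

```bash
ls; mkdir -p pics
cat > h.py <<'E'
import numpy as np, cv2
from station import ctrl,get_image,calibration,models
from scipy.spatial.transform import Rotation as Rn
def snap(cam,fn,crop=None,scale=1):
    im=get_image(cam)
    np.save('pics/'+fn+'.npy',im)
    o=im[...,::-1]
    if crop: l,t,r,b=crop; o=o[t:b,l:r]
    o=cv2.resize(o,None,fx=scale,fy=scale,interpolation=cv2.INTER_CUBIC)
    cv2.imwrite('pics/'+fn+'.png',o); return im
def ray(c,u,v):
    K=np.array(c['mtx']);R=np.array(c['R']);t=np.array(c['t'])
    xd=np.array([(u-K[0,2])/K[0,0],(v-K[1,2])/K[1,1]]);x=xd.copy()
    for _ in range(30): x=xd/(1+c['k1']*(x@x))
    return -R.T@t, R.T@np.array([x[0],x[1],1])
def pt(c,u,v,z):
    o,d=ray(c,u,v); return o+d*(z-o[2])/d[2]
def proj(c,X):
    K=np.array(c['mtx']);p=np.array(c['R'])@np.array(X)+np.array(c['t']);x=p[:2]/p[2]
    x=x*(1+c['k1']*(x@x)); return np.array([K[0,0]*x[0]+K[0,2],K[1,1]*x[1]+K[1,2]])
def tool():
    o=ctrl.get_obs(); return np.array(o['tool_pos']),Rn.from_rotvec(o['tool_rot']).as_matrix(),o
E
python3 - <<'E'
from h import *
p,R,o=tool();print(o['t'],p,R.round(3).tolist(),o['opening'],ctrl.tcp_to_grasp)
a=snap('top','top0');b=snap('scene','sc0')
for n in ['top','scene']:
    c=calibration(n);print(n,(-np.array(c['R']).T@np.array(c['t'])).round(3),np.array(c['R'])[2].round(2),np.array(c['mtx'])[0,0])
for n in ['tin_red1','tin_yellow1','sign','stand_bar','sign_handle','mat','riser','tag_red','tag_yellow','jar_small','jar_a','bottle_a']:
    print(n,[(round(d['conf'],2),[int(x) for x in d['extent']]) for d in models.search_frame('top',n)])
E
```

```text
pics
0.0 [0.16516416 0.60213868 0.23003489] [[-0.964, 0.265, -0.001], [0.265, 0.964, -0.002], [0.0, -0.002, -1.0]] 0.08568896525515994 0.0187
top [ 0.526 -0.109  1.238] [ 0.03  0.01 -1.  ] 391.82708288346925
scene [ 1.386 -0.504  1.092] [-0.6   0.29 -0.75] 490.9175262023979
tin_red1 [(0.87, [403, 220, 430, 241]), (0.8, [420, 254, 444, 273]), (0.64, [407, 178, 426, 200]), (0.62, [443, 220, 463, 242])]
tin_yellow1 [(0.54, [278, 229, 299, 253]), (0.23, [318, 146, 373, 223])]
sign [(0.93, [153, 186, 210, 255])]
stand_bar [(0.94, [166, 207, 191, 255])]
sign_handle [(0.95, [155, 186, 211, 257])]
mat [(0.57, [240, 144, 293, 191])]
riser [(0.91, [320, 144, 372, 223])]
tag_red [(0.25, [405, 221, 430, 240])]
tag_yellow [(0.66, [231, 204, 247, 219]), (0.6, [350, 193, 367, 196])]
jar_small [(0.74, [404, 217, 429, 239]), (0.48, [229, 207, 247, 217])]
jar_a [(0.93, [388, 135, 415, 159]), (0.65, [256, 115, 277, 138])]
bottle_a [(0.58, [203, 126, 228, 147]), (0.57, [296, 116, 315, 140])]
```

Run:
```python
from h import *
a=np.load('pics/top0.npy')[100:300,140:480,::-1]
cv2.imwrite('pics/top0c.png',cv2.resize(a,None,fx=2.35,fy=2.35,interpolation=cv2.INTER_CUBIC))
```

```text
(no output)
```

View pics/top0c.png

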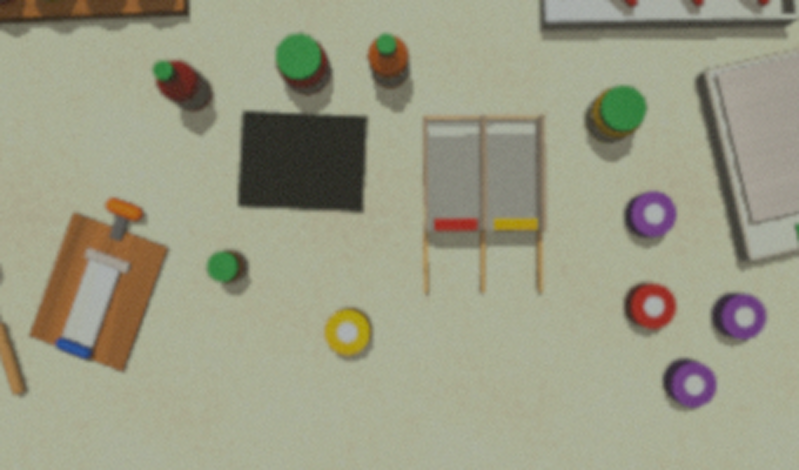

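View pics/sc0.png

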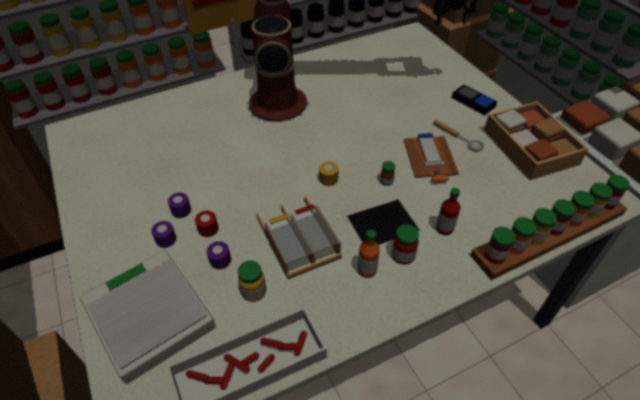

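The top view shows the red tin at crop (652,306) and the yellow tin at (348,332). There are three purple look-alikes, at (653,214), (740,316) and (692,385). The sign is at (100,290), turned, with its handle at (125,209) and blue bar at (74,348). The mat is at (303,162). The riser's red lane is on the left and its yellow lane on the right. The small jar is at (228,267). Other things that could be confused are the red bottle at (178,82), the red jar at (302,60) and the yellow jar at (617,112).

Run:
```python
from h import *
c=calibration('top')
def P(x,y,z): return pt(c,140+x/2.35,100+y/2.35,z)
for n,x,y,z in [('red',653,306,.05),('yel',348,331,.05),('p1',654,214,.05),('p2',744,316,.05),('p3',694,384,.05),
 ('handle',125,209,.022),('bar',74,348,.025),('sTL',74,213,.012),('sTR',168,246,.012),('sBL',31,336,.012),('sBR',124,371,.012),
 ('mTL',243,112,.003),('mTR',367,117,.003),('mBL',238,206,.003),('mBR',362,212,.003),
 ('tagR',456,225,.072),('tagY',516,224,.072),('railL',427,293,.02),('railM',482,292,.02),('railR',540,292,.02),('farL',425,118,.068),('farR',543,117,.068),('stopL',425,118,.02),
 ('jarsm',224,267,.07),('jarA',299,55,.1),('botB',386,45,.16),('jarY',623,109,.1),('botA',163,71,.16)]:
    print(n,P(x,y,z).round(4))
im=np.load('pics/top0.npy');hsv=cv2.cvtColor(im,cv2.COLOR_RGB2HSV)
cv2.imwrite('pics/choice.png',cv2.resize(np.hstack([im[210:265,260:315],im[200:255,390:445]])[...,::-1],None,fx=6,fy=6,interpolation=cv2.INTER_CUBIC))
```

```text
red [ 0.454  -0.4098  0.05  ]
yel [ 0.4319 -0.0143  0.05  ]
p1 [ 0.5732 -0.4146  0.05  ]
p2 [ 0.4375 -0.5297  0.05  ]
p3 [ 0.3512 -0.4612  0.05  ]
handle [0.5985 0.2835 0.022 ]
bar [0.4142 0.356  0.025 ]
sTL [0.5956 0.3576 0.012 ]
sTR [0.5478 0.2286 0.012 ]
sBL [0.4301 0.421  0.012 ]
sBR [0.381  0.2926 0.012 ]
mTL [0.727  0.1254 0.003 ]
mTR [ 0.7154 -0.0426  0.003 ]
mBL [0.5997 0.1343 0.003 ]
mBR [ 0.5873 -0.0331  0.003 ]
tagR [ 0.5645 -0.1561  0.072 ]
tagY [ 0.5639 -0.2322  0.072 ]
railL [ 0.4772 -0.1175  0.02  ]
railM [ 0.4768 -0.1903  0.02  ]
railR [ 0.4748 -0.2671  0.02  ]
farL [ 0.7023 -0.1202  0.068 ]
farR [ 0.7    -0.2711  0.068 ]
stopL [ 0.7095 -0.1207  0.02  ]
jarsm [0.5183 0.1406 0.07  ]
jarA [0.781  0.0355 0.1   ]
botB [ 0.7765 -0.0754  0.16  ]
jarY [ 0.7032 -0.3672  0.1   ]
botA [0.7537 0.1911 0.16  ]
```

View pics/choice.png

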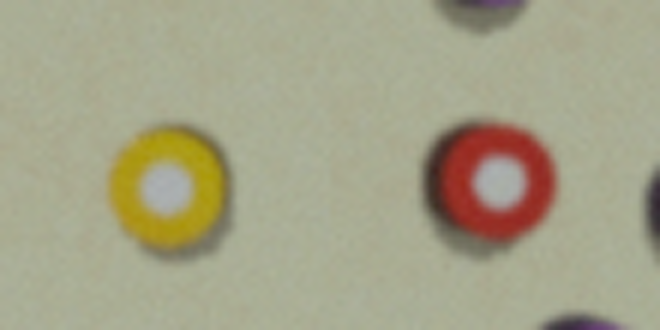

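The crop confirms the choice: a yellow and a red tin, both with a bright disc. First I'll hover over the blue bar.

```bash
cat >> h.py <<'E'
def go(target,yaw=None,n=None):
    """print tool-frame shift (m) and tool turn (deg) to a world target; yaw = direction angle of tool y minus 90deg, tool down"""
    p,R,o=tool(); d=R.T@(np.array(target)-p); print('shift',d.round(4),'len',np.linalg.norm(d).round(3),'at',p.round(4),'t',round(o['t'],2))
    if yaw is not None:
        y=np.array([-np.sin(yaw),np.cos(yaw),0]);z=np.array([0,0,-1.]);G=np.array([np.cross(y,z),y,z]).T
        print('turn deg',np.degrees(Rn.from_matrix(R.T@G).as_rotvec()).round(2))
E
python3 -m creep '[[1,-0.038,-0.0215,0.01,0,0,0],[1,-0.038,-0.0215,0.01,0,0,0],[1,-0.038,-0.0215,0.01,0,0,0],[1,-0.038,-0.0215,0.01,0,0,0],[1,-0.038,-0.0215,0.01,0,0,0],[1,-0.038,-0.0215,0.01,0,0,0],[1,-0.038,-0.0215,0.01,0,0,0],[1,-0.038,-0.0215,0.01,0,0,0],[1,0,0,0,0,0,5.6],[1,0,0,0,0,0,0],[1,0,0,0,0,0,0]]' 40
python3 - <<'E'
from h import *
go([.4138,.355,.009],-.366)
c=calibration('wrist');snap('wrist','w1')
print(tool()[2]['contact_force'],proj(c,[.4138,.355,.025]),proj(c,[.5985,.283,.022]))
E
```

```text
t: 1.8
tool_pos: [0.413, 0.3566, 0.1516]
tool_rot: [0.568, 3.09, 0.001]
contact_force: [-0.5, -0.1, 0.4]
opening: 0.0854
shift [-0.0013 -0.0013  0.1426] len 0.143 at [0.413  0.3566 0.1516] t 1.8
turn deg [0.02 0.   0.14]
[-0.30689727 -0.37343505 -0.28064331] [316.00923043 193.34396807] [314.84451024 357.92069328]
```

View pics/w1.png

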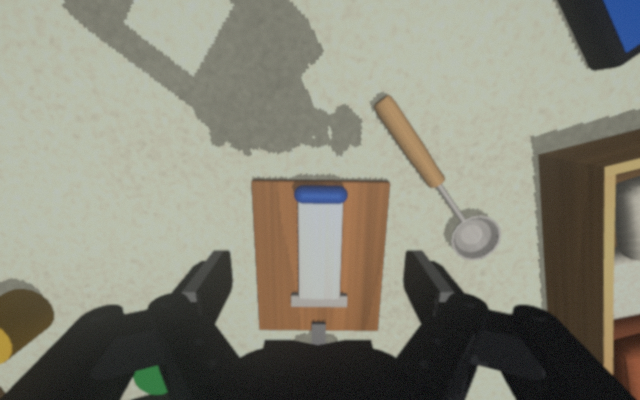

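The wrist view shows the bar centred at (321,194) and level, lying a few pixels to the right of the prediction. I'll convert that pixel and descend.

Run:
```python
from h import *
c=calibration('wrist')
b=pt(c,321,194,.025);print(b)
go([b[0],b[1],.009],-.366)
```

```text
[0.41595462 0.35954421 0.025     ]
shift [-0.002   0.0035  0.1427] len 0.143 at [0.4128 0.357  0.1517] t 1.85
turn deg [0.03 0.01 0.17]
```

```bash
python3 -m creep '[[1,-0.002,0.003,0.036,0,0,0],[1,0,0,0.036,0,0,0],[1,0,0,0.036,0,0,0],[1,0,0,0.024,0,0,0],[1,0,0,0.01,0,0,0],[0.5,0,0,0,0,0,0],[0.5,0,0,0,0,0,0],[0.5,0,0,0,0,0,0],[0.5,0,0,0,0,0,0],[0.5,0,0,0,0,0,0],[0.5,0,0,0,0,0,0],[0.5,0,0,0,0,0,0]]' 30
python3 - <<'E'
from h import *
snap('wrist','w2',(160,120,480,400),2)
E
```

```text
t: 3.05
tool_pos: [0.417, 0.3594, 0.0115]
tool_rot: [0.57, 3.087, 0.004]
contact_force: [-2.2, -0.9, 6.8]
opening: 0.0497
```

View pics/w2.png

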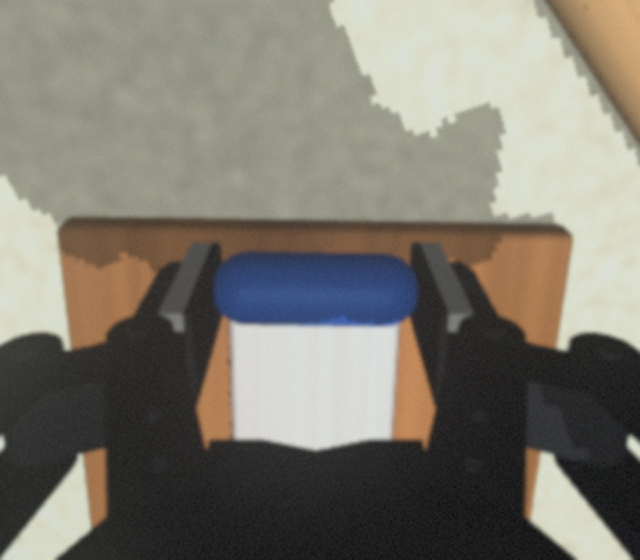

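The bar sits between the pads. Next I'll swing it open along the hinge arc.

```bash
python3 -m creep '[[0.5,-0.0012,0,-0.013,0,0,0],[0.5,-0.0026,0,-0.0128,0,0,0],[0.5,-0.0039,0,-0.0126,0,0,0],[0.5,-0.0052,0,-0.012,0,0,0],[0.5,-0.0064,0,-0.0114,0,0,0],[0.5,-0.0076,0,-0.0107,0,0,0],[0.5,-0.0016,0,-0.002,0,0,0],[0.5,0,0,0,0,0,0],[0.5,0,0,0,0,0,0],[0.5,0,0,0,0,0,0]]'
python3 - <<'E'
from h import *
snap('wrist','w3',(160,120,480,400),2)
E
```

```text
t: 4.1
tool_pos: [0.4425, 0.3486, 0.0836]
tool_rot: [0.571, 3.089, 0.001]
contact_force: [1.1, 1.2, -0.1]
opening: 0.0493
```

View pics/w3.png

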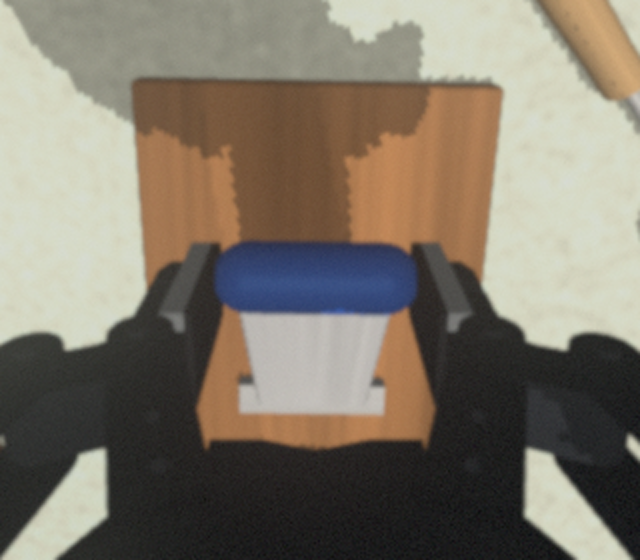

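The kickstand is up, about 0.62 rad by travel. I'll nudge it a little further to feel for the stop.

```bash
python3 -m creep '[[0.5,-0.0018,0,-0.003,0,0,0],[0.5,0,0,0,0,0,0],[0.5,0,0,0,0,0,0]]'; python3 -m creep '[[0.5,0.0018,0,0.003,0,0,0],[1,0,0,0,0,0,0],[1,0,0,0,0,0,0],[1,0,0,0,0,0,0],[1,0,0,0,0,0,0],[1,0,0,-0.045,0,0,0],[1,0,0,-0.045,0,0,0],[1,0,0,0,0,0,0],[1,0,0,0,0,0,0]]'
python3 - <<'E'
from h import *
go([.5985,.283,.15],-.366)
for cam in ['top']:
    snap(cam,cam+'2',(150,170,310,290),4.5)
E
```

```text
t: 4.45
tool_pos: [0.4437, 0.3473, 0.0861]
tool_rot: [-0.571, -3.088, 0.002]
contact_force: [0.6, 0.8, -3.5]
opening: 0.0493
t: 5.35
tool_pos: [0.4437, 0.3489, 0.176]
tool_rot: [0.571, 3.086, 0.004]
contact_force: [-0.0, 0.4, -0.6]
opening: 0.0855
shift [-0.1681 -0.0063  0.0264] len 0.17 at [0.4437 0.3489 0.176 ] t 5.35
turn deg [0.18 0.15 0.02]
```

The stop was felt: fz went to -3.5 N. I'll move over the handle.

```bash
python3 -m creep '[[1,-0.042,-0.0015,0,0,0,0],[1,-0.042,-0.0015,0,0,0,0],[1,-0.042,-0.0015,0.0,0,0,0],[1,-0.042,-0.0015,0,0,0,0],[1,0,0,0.026,0,0,0],[1,0,0,0,0,0,0],[1,0,0,0,0,0,0]]'
python3 - <<'E'
from h import *
c=calibration('wrist');snap('wrist','w4');print(proj(c,[.5985,.283,.022]))
go([.5985,.283,.003],-.366)
E
```

```text
t: 6.1
tool_pos: [0.5955, 0.2822, 0.145]
tool_rot: [-0.57, -3.084, 0.004]
contact_force: [-0.0, 0.5, -0.5]
opening: 0.0853
[319.74468816 196.14688754]
shift [-0.0024  0.0013  0.1436] len 0.144 at [0.5961 0.2827 0.1466] t 6.15
turn deg [-0.09 -0.12  0.07]
```

View pics/w4.png

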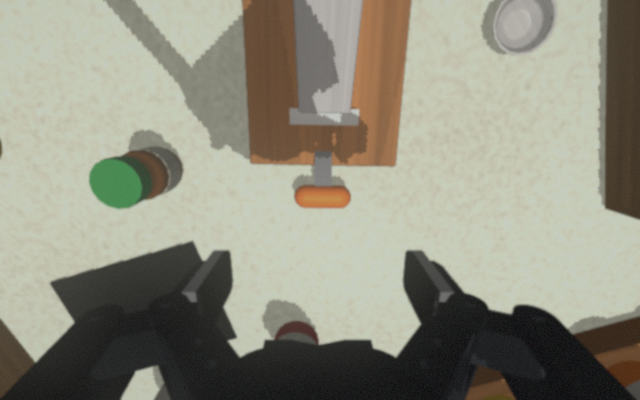

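The handle is at (323,197), about 3 px from the prediction. Descending and gripping.

```bash
python3 -m creep '[[1,-0.002,0.003,0.036,0,0,0],[1,0,0,0.036,0,0,0],[1,0,0,0.036,0,0,0],[1,0,0,0.024,0,0,0],[1,0,0,0.011,0,0,0],[0.45,0,0,0,0,0,0],[0.45,0,0,0,0,0,0],[0.45,0,0,0,0,0,0],[0.45,0,0,0,0,0,0],[0.45,0,0,0,0,0,0],[0.45,0,0,0,0,0,0],[0.45,0,0,0,0,0,0]]' 40
python3 - <<'E'
from h import *
snap('wrist','w5',(160,120,480,400),2)
E
```

```text
t: 7.35
tool_pos: [0.6019, 0.2855, 0.0078]
tool_rot: [0.57, 3.086, 0.003]
contact_force: [-1.9, -0.3, 7.6]
opening: 0.051
```

View pics/w5.png

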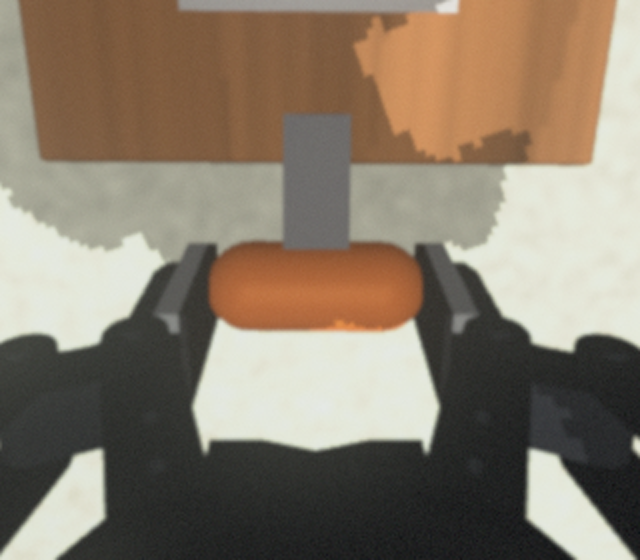

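```bash
python3 -m creep '[[0.45,0.003,0,-0.0195,0,0,0],[0.45,0.005,0,-0.0195,0,0,0],[0.45,0.007,0,-0.019,0,0,0],[0.45,0.0085,0,-0.018,0,0,0],[0.45,0.01,0,-0.0172,0,0,0],[0.45,0.012,0,-0.0165,0,0,0],[0.45,0.0135,0,-0.0148,0,0,0],[0.45,0.0145,0,-0.0138,0,0,0],[0.45,0.0146,0,-0.011,0,0,0],[0.45,0.0152,0,-0.01,0,0,0],[0.45,0.016,0,-0.0082,0,0,0],[0.45,0.017,0,-0.007,0,0,0],[0.45,0.0,0,0,0,0,0],[0.45,0,0,-0.02,0,0,0],[0.45,0,0,-0.025,0,0,0],[0.45,0,0,-0.03,0,0,0],[0.45,0,0,-0.03,0,0,0],[0.45,0,0,-0.02,0,0,0],[0.45,0,0,0,0,0,0],[0.45,0,0,0,0,0,0]]'
python3 - <<'E'
from h import *
snap('scene','sc1',(330,60,600,260),2.9); go([.64,.046,.32],-.072)
E
```

```text
t: 9.4
tool_pos: [0.4727, 0.3332, 0.3025]
tool_rot: [-0.571, -3.088, 0.002]
contact_force: [0.0, -0.1, -5.0]
opening: 0.051
shift [-0.2591 -0.208  -0.0185] len 0.333 at [0.4723 0.3329 0.3015] t 9.45
turn deg [ -0.16  -0.16 -16.83]
```

View pics/sc1.png

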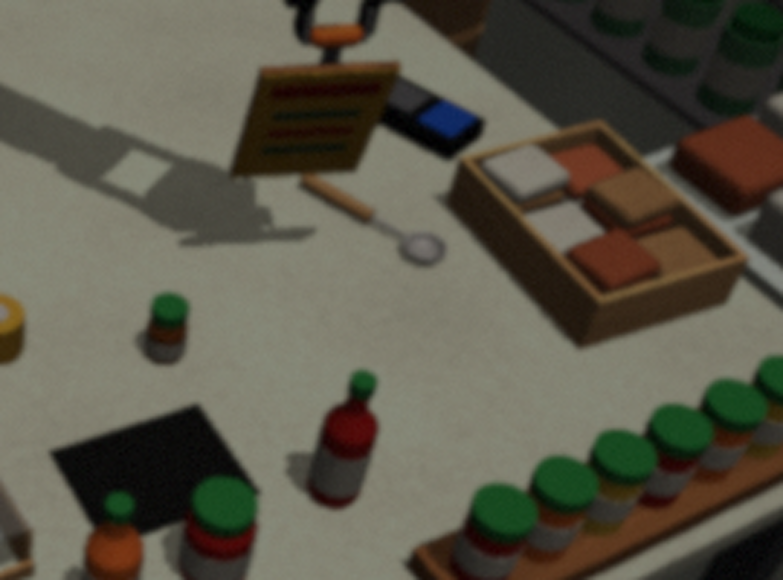

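The sign hangs top-up with its yellow face to the customers. I'll turn it square and carry it over the mat.

```bash
python3 -m creep '[[0.45,0,0,0,0,0,-4.2],[0.45,0,0,0,0,0,-4.2],[0.45,0,0,0,0,0,-4.2],[0.45,0,0,0,0,0,-4.2],[0.45,-0.01,-0.011,0,0,0,0],[0.45,-0.02,-0.023,0,0,0,0],[0.45,-0.025,-0.028,0,0,0,0],[0.45,-0.025,-0.028,0,0,0,0],[0.45,-0.025,-0.028,0,0,0,0],[0.45,-0.025,-0.028,0,0,0,0],[0.45,-0.025,-0.028,0,0,0,0],[0.45,-0.025,-0.028,0,0,0,0],[0.45,-0.025,-0.028,0,0,0,0],[0.45,-0.02,-0.022,0,0,0,0],[0.45,-0.012,-0.012,0,0,0,0],[0.45,-0.01,-0.009,0,0,0,0],[0.45,0,0,0,0,0,0],[0.45,0,0,0,0,0,0],[0.45,0,0,0,0,0,0],[0.45,0,0,0,0,0,0]]'
python3 - <<'E'
from h import *
snap('scene','sc2',(280,80,500,300),2.7); go([.699,.043,.21],-.072)
c=calibration('scene')
p,R,o=tool();h=p+[0,0,.014]
# predicted bottom corners/top corners for forward lean b
m=np.array([.9974,-.072,0]);l=np.array([.072,.9974,0]);u=np.array([0,0,1.])
for b in (-10,0,4,10,20):
    b_=np.radians(b); sx=np.cos(b_)*u+np.sin(b_)*m; sz=np.cos(b_)*-m+np.sin(b_)*u
    f=lambda x,y,z:((proj(c,h+(x-.118)*sx+(z-.022)*sz+y*l)-[280,80])*2.7).round(0).tolist()
    print(b,[f(-.09,.07,0),f(-.09,-.07,0),f(.09,.07,0),f(.09,-.07,0)])
E
```

```text
t: 11.45
tool_pos: [0.6991, 0.0445, 0.3047]
tool_rot: [0.111, 3.139, 0.0]
contact_force: [-0.5, -0.2, -4.6]
opening: 0.0509
shift [ 0.0002 -0.0013  0.0947] len 0.095 at [0.6992 0.0443 0.3047] t 11.5
turn deg [0.01 0.02 0.05]
-10 [[399.0, 357.0], [270.0, 400.0], [412.0, 201.0], [270.0, 244.0]]
0 [[379.0, 336.0], [252.0, 378.0], [408.0, 202.0], [267.0, 244.0]]
4 [[372.0, 326.0], [245.0, 368.0], [407.0, 201.0], [266.0, 244.0]]
10 [[361.0, 311.0], [236.0, 352.0], [405.0, 201.0], [264.0, 243.0]]
20 [[344.0, 283.0], [220.0, 323.0], [401.0, 199.0], [261.0, 241.0]]
```

View pics/sc2.png

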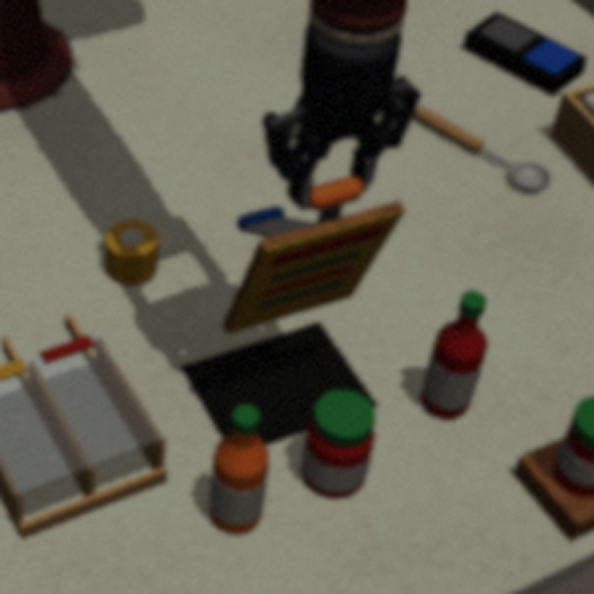

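The sign hangs about 17° forward: corner pixels (228,328), (352,292) and (403,207) match the 15–20° prediction. Pad friction is holding it there. I'll tilt the tool back 22° so the sign leans about 5° backward before touchdown.

```bash
python3 -m creep '[[0.45,0,0,0,0,-3,0],[0.45,0,0,0,0,-3,0],[0.45,0,0,0,0,-3,0],[0.45,0,0,0,0,-3,0],[0.45,0,0,0,0,-3,0],[0.45,0,0,0,0,-3,0],[0.45,0,0,0,0,-3,0],[0.45,0,0,0,0,-1,0],[0.45,0,0,0,0,0,0],[0.45,0,0,0,0,0,0],[0.45,0,0,0,0,0,0]]'
python3 - <<'E'
from h import *
im=snap('scene','sc3',(350,130,450,230),6)
c=calibration('scene')
p,R,o=tool();h=p-R[:,2]*.014;print(p,h,R.round(3).tolist())
m=np.array([.9974,-.072,0]);l=np.array([.072,.9974,0]);u=np.array([0,0,1.])
for b in (-10,-5,0,5,10):
    b_=np.radians(b); sx=np.cos(b_)*u+np.sin(b_)*m; sz=np.cos(b_)*-m+np.sin(b_)*u
    f=lambda x,y,z:((proj(c,h+(x-.118)*sx+(z-.022)*sz+y*l)-[350,130])*6).round(0).tolist()
    print(b,[f(-.09,.07,0),f(-.09,-.07,0),f(.09,.07,0),f(.09,-.07,0)])
E
```

```text
t: 12.6
tool_pos: [0.6998, 0.0434, 0.3045]
tool_rot: [0.1, 2.756, -0.019]
contact_force: [0.6, 0.1, -4.6]
opening: 0.0511
[0.69990363 0.04328073 0.3043909 ] [0.69467743 0.04365965 0.31737332] [[-0.925, 0.072, 0.373], [0.067, 0.997, -0.027], [-0.374, -0.0, -0.927]]
-10 [[459.0, 488.0], [172.0, 585.0], [487.0, 143.0], [172.0, 238.0]]
-5 [[437.0, 466.0], [153.0, 561.0], [483.0, 144.0], [169.0, 239.0]]
0 [[416.0, 442.0], [134.0, 535.0], [479.0, 144.0], [166.0, 238.0]]
5 [[395.0, 416.0], [115.0, 507.0], [475.0, 143.0], [163.0, 238.0]]
10 [[375.0, 388.0], [97.0, 478.0], [471.0, 142.0], [160.0, 236.0]]
```

View pics/sc3.png

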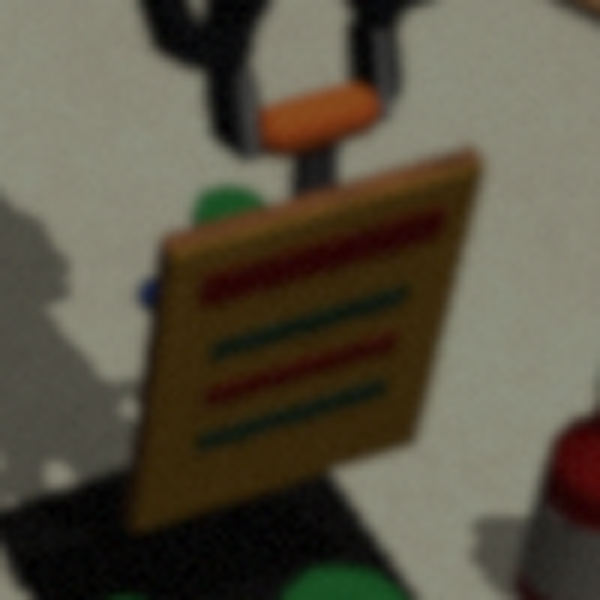

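Its bottom corners at (415,440) and (130,533) fit a lean of about 0°. I'll lower it to just above the mat, shifting 5 mm back.

```bash
python3 -m creep '[[0.45,0.0075,0,0.0185,0,0,0],[0.45,0.0085,0,0.0181,0,0,0],[0.45,0.0085,0,0.0181,0,0,0],[0.45,0.0085,0,0.0181,0,0,0],[0.45,0.009,0,0.0179,0,0,0],[0.45,0,0,0,0,0,0],[0.45,0,0,0,0,0,0],[0.45,0,0,0,0,0,0]]'; python3 -m creep '[[0.45,0.0011,0,0.0028,0,0,0],[0.45,0,0,0,0,0,0],[0.45,0,0,0,0,0,0]]';python3 -m creep '[[0.45,0.0011,0,0.0028,0,0,0],[0.45,0,0,0,0,0,0],[0.45,0,0,0,0,0,0]]'
```

```text
t: 13.45
tool_pos: [0.6958, 0.0436, 0.2067]
tool_rot: [0.1, 2.753, -0.019]
contact_force: [0.2, 0.2, -5.6]
opening: 0.0509
t: 13.75
tool_pos: [0.6948, 0.0437, 0.202]
tool_rot: [0.1, 2.756, -0.019]
contact_force: [-0.3, 0.3, -4.6]
opening: 0.0512
t: 14.05
tool_pos: [0.6947, 0.0437, 0.1984]
tool_rot: [0.1, 2.756, -0.019]
contact_force: [0.3, -0.1, -4.2]
opening: 0.051
```

```bash
python3 -m creep '[[0.45,0.0008,0,0.0019,0,0,0],[0.45,0,0,0,0,0,0],[0.45,0,0,0,0,0,0]]';python3 -m creep '[[0.45,0.0008,0,0.0019,0,0,0],[0.45,0,0,0,0,0,0],[0.45,0,0,0,0,0,0]]'
python3 - <<'E'
from h import *
# plan: pivot about back edge, lean 0->18 in 6 steps of 3 deg, rigid, tool-frame increments
p,R,o=tool();m=np.array([.9974,-.072,0]);u=np.array([0,0,1.])
h=p-R[:,2]*.014
piv=h+.010*m-.208*u
ax=np.array([.072,.9974,0])
Q=Rn.from_rotvec(-ax*np.radians(3)).as_matrix()
d=R.T@(piv+Q@(p-piv)-p);print('first',d.round(4),'pivot z',piv.round(4),'turn',np.degrees(Rn.from_matrix(R.T@Q@R).as_rotvec()))
E
```

```text
t: 14.35
tool_pos: [0.6957, 0.0438, 0.1982]
tool_rot: [0.099, 2.753, -0.019]
contact_force: [0.3, 2.0, 1.9]
opening: 0.051
t: 14.65
tool_pos: [0.6967, 0.0439, 0.198]
tool_rot: [0.099, 2.749, -0.019]
contact_force: [0.4, 1.9, 6.9]
opening: 0.0509
first [ 0.0096  0.     -0.0034] pivot z [0.7014 0.0436 0.003 ] turn [-2.77918815e-04 -2.99998559e+00 -1.79197353e-03]
```

Touchdown is confirmed: fz rose to +7 N and the computed pivot is at z = 3 mm. Next I'll rotate it rigidly about the back edge through 18°.

```bash
python3 -m creep '[[0.45,0.0088,0,-0.0053,0,-3,0],[0.45,0.0096,0,-0.0034,0,-3,0],[0.45,0.0096,0,-0.0034,0,-3,0],[0.45,0.0096,0,-0.0034,0,-3,0],[0.45,0.0096,0,-0.0034,0,-3,0],[0.45,0,0,0,0,0,0],[0.45,0,0,0,0,0,0]]'; python3 -m creep '[[0.45,0.0096,0,-0.0034,0,-3,0],[0.45,0,0,0,0,0,0],[0.45,0,0,0,0,0,0],[0.45,0,0,0,0,0,0]]'
python3 - <<'E'
from h import *
snap('scene','sc4',(330,120,470,260),5)
p,R,o=tool();print(o['tool_rot'])
h=p-R[:,2]*.014;m=np.array([.9974,-.072,0]);l=np.array([.072,.9974,0]);u=np.array([0,0,1.]);print('handle',h)
print('handle in mat',(h-[.657,.046,0])@m,(h-[.657,.046,0])@l)
c=calibration('scene')
for b in (-14,-18,-22):
    b_=np.radians(b); sx=np.cos(b_)*u+np.sin(b_)*m; sz=np.cos(b_)*-m+np.sin(b_)*u
    f=lambda x,y,z:((proj(c,h+(x-.118)*sx+(z-.022)*sz+y*l)-[330,120])*5).round(0).tolist()
    print(b,[f(-.09,.07,0),f(-.09,-.07,0),f(.09,.07,0),f(.09,-.07,0)])
E
```

```text
t: 15.35
tool_pos: [0.6443, 0.0473, 0.189]
tool_rot: [0.09, 2.495, -0.03]
contact_force: [0.0, 0.8, -0.7]
opening: 0.0511
t: 15.75
tool_pos: [0.6363, 0.048, 0.188]
tool_rot: [0.088, 2.439, -0.032]
contact_force: [-2.2, 2.8, 5.5]
opening: 0.0511
[ 0.08813797  2.43876324 -0.03205325]
handle [0.62739001 0.04863697 0.19875554]
handle in mat -0.029722863308222054 0.0004981901601406624
-14 [[405.0, 521.0], [184.0, 596.0], [407.0, 254.0], [168.0, 328.0]]
-18 [[417.0, 532.0], [195.0, 608.0], [408.0, 253.0], [169.0, 327.0]]
-22 [[431.0, 542.0], [206.0, 619.0], [410.0, 252.0], [171.0, 326.0]]
```

View pics/sc4.png

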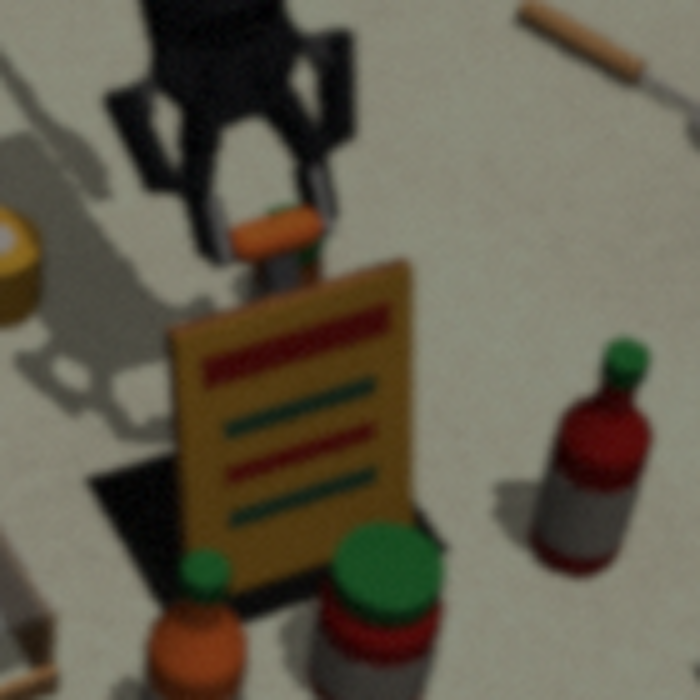

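The sign is standing: handle height 199 mm against 198 expected, and the contact force is up. Releasing and backing off along the tool axis.

```bash
python3 -m creep '[[0.6,0,0,0,0,0,0],[0.6,0,0,0,0,0,0],[0.7,0,0,0,0,0,0],[0.85,0,0,0,0,0,0],[1,0,0,0,0,0,0],[1,0,0,0,0,0,0],[1,0,0,-0.01,0,0,0],[1,0,0,-0.03,0,0,0],[1,0,0,-0.03,0,0,0],[1,0,0,-0.03,0,0,0],[1,0,0,0,0,8,0],[1,0,0,0,0,8,0],[1,0,0,0,0,8,0],[1,0,0,0,0,8,0],[1,0,0,0,0,8,0],[1,0,0,0,0,0,0]]'
python3 - <<'E'
from h import *
go([.432,-.014,.15],np.pi/2-.0); go([.432,-.014,.15],-np.pi/2-.0);print(tool()[2]['q'])
im=snap('scene','sc5');t=snap('top','top5')
print([ (n,[(round(d['conf'],2),[int(x) for x in d['extent']]) for d in models.search_frame('top',n)][:5]) for n in ['tin_red1','tin_yellow1']])
E
```

```text
t: 17.4
tool_pos: [0.5726, 0.0522, 0.2618]
tool_rot: [-0.115, -3.137, 0.0]
contact_force: [-0.4, 0.6, -0.1]
opening: 0.0851
shift [ 0.1352 -0.0762  0.1121] len 0.191 at [0.5726 0.0522 0.2618] t 17.4
turn deg [  0.1   -0.11 -94.18]
shift [ 0.1352 -0.0762  0.1121] len 0.191 at [0.5726 0.0522 0.2618] t 17.4
turn deg [-0.11 -0.1  85.82]
[-3.85035555e-02 -8.07605224e-02  1.69440436e+00 -7.94435319e-05
  1.53026166e+00 -1.53629266e+00]
[('tin_red1', [(0.66, [417, 252, 445, 272]), (0.6, [404, 218, 428, 241]), (0.58, [405, 180, 429, 200]), (0.55, [442, 223, 464, 243])]), ('tin_yellow1', [(0.73, [274, 229, 298, 251]), (0.52, [236, 156, 290, 185])])]
```

The sign is released. I'll check the tin positions and the sign numerically from the saved pictures while moving to the yellow tin.

```bash
python3 -m creep '[[1,0.034,-0.019,0.028,0,0,0],[1,0.034,-0.019,0.028,0,0,0],[1,0.034,-0.019,0.028,0,0,0],[1,0.033,-0.019,0.028,0,0,0],[1,0,0,0,0,0,8.5],[1,0,0,0,0,0,8.5],[1,0,0,0,0,0,8.5],[1,0,0,0,0,0,8.5],[1,0,0,0,0,0,8.5],[1,0,0,0,0,0,8.5],[1,0,0,0,0,0,8.5],[1,0,0,0,0,0,8.5],[1,0,0,0,0,0,8.5],[1,0,0,0,0,0,8.5],[1,0,0,0,0,0,1.6],[1,0,0,0,0,0,0],[1,0,0,0,0,0,0]]'
cat >> h.py <<'E'
def tins(cam='top',im=None,z=.05):
    """tin lids (colour blob holding a bright disc): centre of the disc in world"""
    if im is None: im=get_image(cam)
    c=calibration(cam);hsv=cv2.cvtColor(im,cv2.COLOR_RGB2HSV);H,S,V=cv2.split(hsv);out=[]
    for n,msk in [('red',((H<6)|(H>172))&(S>130)&(V>70)),('yel',(H>20)&(H<32)&(S>140)&(V>70))]:
        k=cv2.connectedComponentsWithStats(msk.astype(np.uint8))
        for i in range(1,k[0]):
            if k[2][i,4]>60:
                l,t,w,h,a=k[2][i]; d=(S[t:t+h,l:l+w]<60)&(V[t:t+h,l:l+w]>140)
                ys,xs=np.nonzero(d[h//4:-(h//4) or None,w//4:-(w//4) or None])
                if len(xs)<8: continue
                u,v=l+w//4+xs.mean(),t+h//4+ys.mean()
                out.append((n,a,(int(u),int(v)),pt(c,u,v,z).round(4).tolist()))
    return out
E
python3 - <<'E'
from h import *
for f in ('top0','top5'): print(f,*tins('top',np.load(f'pics/{f}.npy')),sep='\n ')
print(*tins('wrist'),sep='\n ');snap('wrist','w6')
go([.432,-.014,.02],-np.pi/2-.015)
E
```

```text
t: 19.3
tool_pos: [0.4304, -0.0133, 0.1506]
tool_rot: [2.233, 2.209, 0.001]
contact_force: [0.1, 0.1, -0.0]
opening: 0.0857
top0
 ('red', np.int32(145), (393, 91), [0.8818, -0.348, 0.05])
 ('red', np.int32(262), (441, 91), [0.8818, -0.5001, 0.05])
 ('red', np.int32(216), (417, 229), [0.4549, -0.4093, 0.05])
 ('yel', np.int32(212), (287, 241), [0.4312, -0.0117, 0.05])
top5
 ('red', np.int32(145), (393, 91), [0.884, -0.3491, 0.05])
 ('red', np.int32(264), (442, 91), [0.8814, -0.5023, 0.05])
 ('red', np.int32(212), (417, 229), [0.4551, -0.4092, 0.05])
 ('yel', np.int32(193), (287, 241), [0.4314, -0.0119, 0.05])
('yel', np.int32(1307), (318, 192), [0.4321, -0.0065, 0.05])
shift [-0.0006  0.0014  0.1305] len 0.131 at [ 0.4305 -0.0133  0.1505] t 19.4
turn deg [0.03 0.01 0.19]
```

```bash
python3 -m creep '[[1,0.004,0.001,0.035,0,0,0],[1,0,0,0.036,0,0,0],[1,0,0,0.036,0,0,0],[1,0,0,0.024,0,0,0],[1,0,0,0.011,0,0,0],[0.6,0,0,0,0,0,0],[0.6,0,0,0,0,0,0],[0.6,0,0,0,0,0,0],[0.6,0,0,0,0,0,0],[0.6,0,0,0,0,0,0],[0.6,0,0,-0.03,0,0,0],[0.6,0,0,-0.04,0,0,0],[0.6,0,0,0,0,0,0],[0.6,0,0,0,0,0,0]]' 40
python3 - <<'E'
from h import *
M=np.array([.5563,-.1935]);ex=np.array([.9999,-.015]);ey=np.array([.015,.9999])
for n,s in (('red lane',1),('yellow lane',-1)):
    for x in (-.053,-.11): 
        t=M+x*ex+s*.038*ey; print(n,x,t.round(4)); go([*t,.085],-np.pi/2-.015)
E
```

```text
t: 20.8
tool_pos: [0.4326, -0.0096, 0.0797]
tool_rot: [2.234, 2.205, 0.003]
contact_force: [-0.6, 0.4, -2.0]
opening: 0.0589
red lane -0.053 [ 0.5039 -0.1547]
shift [-0.1442  0.0731 -0.0049] len 0.162 at [ 0.4326 -0.0096  0.0797] t 20.8
turn deg [0.18 0.03 0.12]
red lane -0.11 [ 0.4469 -0.1539]
shift [-0.1441  0.0161 -0.0051] len 0.145 at [ 0.4326 -0.0096  0.0797] t 20.8
turn deg [0.18 0.03 0.12]
yellow lane -0.053 [ 0.5027 -0.2307]
shift [-0.2202  0.0729 -0.0049] len 0.232 at [ 0.4326 -0.0096  0.0797] t 20.8
turn deg [0.18 0.03 0.12]
yellow lane -0.11 [ 0.4457 -0.2298]
shift [-0.2201  0.0159 -0.0051] len 0.221 at [ 0.4326 -0.0096  0.0797] t 20.8
turn deg [0.18 0.03 0.12]
```

The tin is gripped (opening 59 mm, 1.6–2 N). Carrying it to the yellow lane, 62 mm before the mouth.

```bash
python3 -m creep '[[0.6,-0.0367,0.0107,0,0,0,0],[0.6,-0.0367,0.0107,0,0,0,0],[0.6,-0.0367,0.0107,0,0,0,0],[0.6,-0.0367,0.0107,0,0,0,0],[0.6,-0.0367,0.0107,0,0,0,0],[0.6,-0.0367,0.0107,0,0,0,0],[0.6,0,0,0,0,0,0],[0.6,0,0,0,0,0,0],[0.6,0,0,0,0,0,0]]'
python3 - <<'E'
from h import *
go([.4937,-.2306,.009],-np.pi/2-.015)
print(*tins('top')[2:],sep='\n')
t=snap('top','top6',(300,130,400,250),5); w=snap('wrist','w7')
E
```

```text
t: 21.7
tool_pos: [0.4919, -0.2291, 0.0768]
tool_rot: [-2.233, -2.205, 0.001]
contact_force: [0.2, 0.3, -2.0]
opening: 0.0593
shift [-0.0016  0.002   0.0678] len 0.068 at [ 0.4919 -0.2291  0.0768] t 21.7
turn deg [-0.15 -0.11  0.14]
('red', np.int32(216), (417, 229), [0.4551, -0.4095, 0.05])
```

View pics/w7.png

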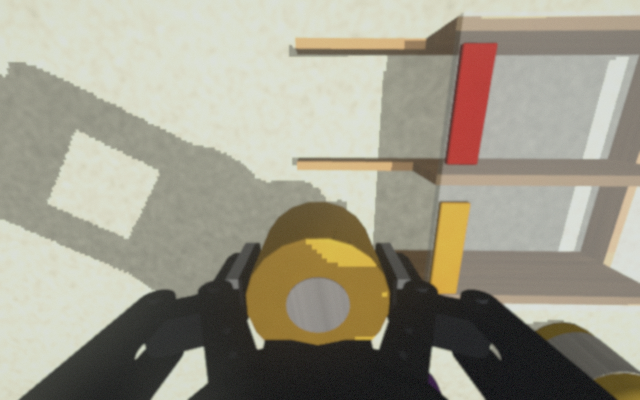

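The wrist view shows the tin in the jaws, yellow tag at (452,248), red tag at (472,104), and rail ends at (292,46) and (296,163). I'll use those to check the lane line.

Run:
```python
from h import *
c=calibration('wrist')
for n,u,v,z in [('redtag',472,104,.072),('yeltag',452,248,.072),('railL',292,46,.02),('railM',296,163,.02),('mouthM',441,182,.068)]: print(n,pt(c,u,v,z).round(4))
```

```text
redtag [ 0.5681 -0.1531  0.072 ]
yeltag [ 0.5678 -0.2291  0.072 ]
railL [ 0.4785 -0.1168  0.02  ]
railM [ 0.4785 -0.1893  0.02  ]
mouthM [ 0.5593 -0.1923  0.068 ]
```

The two cameras agree to 3 mm. Lowering, releasing, and retreating up.

```bash
python3 -m creep '[[0.6,0,0,0.025,0,0,0],[0.6,0,0,0.025,0,0,0],[0.6,0,0,0.014,0,0,0],[0.6,0,0,0.003,0,0,0],[0.6,0,0,0,0,0,0]]'; python3 -m creep '[[0.85,0,0,0,0,0,0],[0.85,0,0,0,0,0,0],[0.85,0,0,0,0,0,0],[0.85,0,0,-0.04,0,0,0],[0.85,0,0,-0.045,0,0,0],[0,0,0,0,0,0,0],[0,0,0,0,0,0,0],[0,0,0,0,0,0,0]]'
python3 - <<'E'
from h import *
print(*tins('top')[2:],sep='\n')
print(*tins('wrist'),sep='\n');go([.41,-.2295,.09])
E
```

```text
t: 22.35
tool_pos: [0.4931, -0.2302, 0.0115]
tool_rot: [-2.235, -2.207, 0.0]
contact_force: [-0.1, -0.6, -1.1]
opening: 0.0589
t: 23.15
tool_pos: [0.493, -0.2303, 0.0966]
tool_rot: [2.235, 2.207, 0.0]
contact_force: [-0.1, 0.5, -0.5]
opening: 0.0295
('red', np.int32(220), (417, 229), [0.4551, -0.4092, 0.05])
('yel', np.int32(1941), (316, 218), [0.4922, -0.2265, 0.05])
shift [-0.0006 -0.0823  0.0054] len 0.082 at [ 0.4923 -0.2299  0.0952] t 23.25
```

```bash
python3 -m creep '[[0,0,-0.036,0,0,0,0],[0,0,-0.036,0,0,0,0],[0,0,0,0.037,0,0,0],[0,0,0,0.037,0,0,0],[0,0,0,0,-8,0,0],[0,0,0,0,-8,0,0],[0,0,0,0,-8,0,0],[0,0,0,0,-8,0,0],[0,0,0,0,-8,0,0],[0,0,0,0,0,0,0],[0,0,0,0,0,0,0]]'
python3 - <<'E'
from h import *
p,R,o=tool();print(R.round(3).tolist(),o['q']);go([.56,p[1]-.0021,.02])
E
```

```text
t: 24.35
tool_pos: [0.4203, -0.2288, 0.0212]
tool_rot: [1.842, 1.816, 0.645]
contact_force: [0.2, -0.8, 0.3]
opening: 0.0
[[0.013, 0.778, 0.628], [1.0, -0.012, -0.005], [0.004, 0.628, -0.779]] [-0.97216698 -0.34417499  2.4654751   0.82492732  0.77819575 -1.49326006]
shift [-0.0003  0.108   0.0886] len 0.14 at [ 0.4203 -0.2288  0.0212] t 24.35
```

```bash
python3 -m creep '[[0,0,0.0077,0.0063,0,0,0],[0,0,0.0077,0.0063,0,0,0],[0,0,0.0077,0.0063,0,0,0],[0,0,0.0077,0.0063,0,0,0],[0,0,0.0077,0.0063,0,0,0],[0,0,0.0077,0.0063,0,0,0],[0,0,0.0077,0.0063,0,0,0],[0,0,0.0077,0.0063,0,0,0],[0,0,0.0077,0.0063,0,0,0],[0,0,0.0077,0.0063,0,0,0],[0,0,0.0077,0.0063,0,0,0],[0,0,0,0,0,0,0]]'
python3 - <<'E'
from h import *
go([.56,-.231,.02])
E
python3 -m creep '[[0,0,0.0077,0.0063,0,0,0],[0,0,0.0077,0.0063,0,0,0],[0,0,0,0,0,0,0],[0,0,0,0,0,0,0]]'
python3 - <<'E'
from h import *
go([.56,-.231,.02]);snap('wrist','w8');print(*tins('wrist'),*tins('scene'),sep='\n')
E
```

```text
t: 25.55
tool_pos: [0.5318, -0.2303, 0.0221]
tool_rot: [1.836, 1.816, 0.647]
contact_force: [-0.7, -0.8, 0.5]
opening: -0.0001
shift [-0.0004  0.0206  0.0195] len 0.028 at [ 0.5318 -0.2303  0.0221] t 25.55
t: 25.95
tool_pos: [0.5507, -0.2304, 0.0217]
tool_rot: [1.837, 1.816, 0.647]
contact_force: [-0.1, -0.3, 0.0]
opening: 0.0
shift [-0.0005  0.0062  0.0072] len 0.009 at [ 0.5507 -0.2304  0.0217] t 25.95
('red', np.int32(4301), (444, 131), [0.6163, -0.1678, 0.05])
('red', np.int32(555), (528, 257), [0.8315, -0.3167, 0.05])
```

View pics/w8.png

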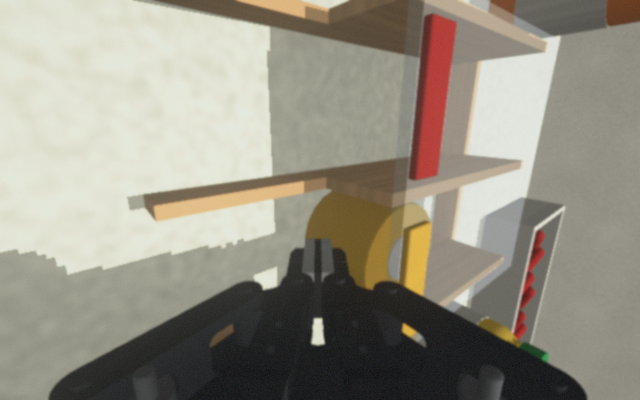

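The tin is about 33 mm past the mouth. I'll nudge it 6 mm further, watching the force, then back out.

```bash
python3 -m creep '[[0,0,0.0024,0.0018,0,0,0],[0,0,0,0,0,0,0]]'; python3 -m creep '[[0,0,0.0024,0.0018,0,0,0],[0,0,0,0,0,0,0],[0,0,0,0,0,0,0]]'; python3 -m creep '[[0,0,-0.0385,-0.0315,0,0,0],[0,0,-0.0385,-0.0315,0,0,0],[0,0,-0.0231,-0.019,0,0,0],[1,0,-0.032,-0.038,0,0,0],[1,0,-0.032,-0.038,0,0,0],[1,0,0,0,8,0,0],[1,0,0,0,8,0,0],[1,0,0,0,8,0,0],[1,0,0,0,8,0,0],[1,0,0,0,7,0,0],[1,0,0,0,0,0,0],[1,0,0,0,0,0,0]]'
python3 - <<'E'
from h import *
im=get_image('top')
print(*tins('top',im)[2:],sep='\n'); np.save('pics/top8.npy',im)
go([.455,-.409,.15],-np.pi/2-.015)
hsv=cv2.cvtColor(im,cv2.COLOR_RGB2HSV);H,S,V=cv2.split(hsv)
m=(H>18)&(H<34)&(S>110)&(V>60);ys,xs=np.nonzero(m[140:240,318:376]);print('yellowish in riser: cols',xs.min()+318,xs.max()+318,'rows',sorted(set(ys+140)))
E
```

```text
t: 26.3
tool_pos: [0.5535, -0.2305, 0.0218]
tool_rot: [1.837, 1.815, 0.646]
contact_force: [-0.5, -0.9, -0.3]
opening: 0.0001
t: 26.6
tool_pos: [0.5566, -0.2305, 0.022]
tool_rot: [1.837, 1.815, 0.646]
contact_force: [0.0, -0.4, 0.4]
opening: -0.0001
t: 27.8
tool_pos: [0.3372, -0.2385, 0.0417]
tool_rot: [-2.221, -2.21, -0.008]
contact_force: [0.2, -0.1, -0.1]
opening: 0.0855
('red', np.int32(218), (417, 229), [0.4551, -0.4092, 0.05])
shift [-0.1687  0.1193 -0.1104] len 0.234 at [ 0.3365 -0.2385  0.0415] t 27.85
turn deg [-0.15 -0.54  0.51]
yellowish in riser: cols 321 369 rows [np.int64(178), np.int64(179), np.int64(180), np.int64(181), np.int64(182), np.int64(183), np.int64(184), np.int64(185), np.int64(186), np.int64(187), np.int64(188), np.int64(189), np.int64(190), np.int64(191), np.int64(192), np.int64(193), np.int64(194), np.int64(195), np.int64(196), np.int64(197), np.int64(203), np.int64(204), np.int64(205), np.int64(206), np.int64(207), np.int64(208), np.int64(209), np.int64(211), np.int64(212), np.int64(213), np.int64(214), np.int64(216), np.int64(222)]
```

```bash
python3 -m creep '[[1,0,0,-0.037,0,0,0],[1,0,0,-0.037,0,0,0],[1,0,0,-0.037,0,0,0],[1,-0.042,0.0298,0,0,0,0],[1,-0.042,0.0298,0,0,0,0],[1,-0.042,0.0298,0,0,0,0],[1,-0.042,0.0298,0,0,0,0],[1,0,0,0,0,0.5,0.5],[1,0,0,0,0,0,0]]' 40
python3 - <<'E'
from h import *
print(*tins('top')[2:],*tins('wrist'),sep='\n')
go([.455,-.408,.01],-np.pi/2-.015)
im=np.load('pics/top8.npy')[130:240,300:390,::-1]
cv2.imwrite('pics/riser8.png',cv2.resize(im,None,fx=5,fy=5,interpolation=cv2.INTER_CUBIC))
E
```

```text
t: 28.75
tool_pos: [0.4506, -0.4043, 0.1501]
tool_rot: [-2.229, -2.191, -0.017]
contact_force: [-0.7, 0.3, -0.4]
opening: 0.0856
('red', np.int32(222), (415, 230), [0.4525, -0.4029, 0.05])
('red', np.int32(2299), (323, 206), [0.4563, -0.4077, 0.05])
shift [-0.0072  0.0049  0.1412] len 0.142 at [ 0.4507 -0.4032  0.1514] t 28.85
turn deg [-0.19 -1.01 -0.05]
```

```bash
python3 -m creep '[[1,-0.004,0.005,0.034,0,-1,0],[1,0,0,0.036,0,0,0],[1,0,0,0.036,0,0,0],[1,0,0,0.024,0,0,0],[1,0,0,0.01,0,0,0],[0.6,0,0,0,0,0,0],[0.6,0,0,0,0,0,0],[0.6,0,0,0,0,0,0],[0.6,0,0,0,0,0,0],[0.6,0,0,0,0,0,0],[0.6,0,0,-0.03,0,0,0],[0.6,0,0,-0.045,0,0,0],[0.6,0,0,0,0,0,0],[0.6,0,0,0,0,0,0]]' 40
python3 - <<'E'
from h import *
go([.494,-.1535,.085],-np.pi/2-.015)
E
```

```text
t: 30.25
tool_pos: [0.4576, -0.4082, 0.0882]
tool_rot: [2.237, 2.204, -0.005]
contact_force: [-0.4, 0.3, -2.7]
opening: 0.0591
shift [0.2552 0.0326 0.0023] len 0.257 at [ 0.4576 -0.4082  0.0882] t 30.25
turn deg [-0.06  0.18  0.  ]
```

```bash
python3 -m creep '[[0.6,0.0365,0.0046,0,0,0,0],[0.6,0.0365,0.0046,0,0,0,0],[0.6,0.0365,0.0046,0,0,0,0],[0.6,0.0365,0.0046,0,0,0,0],[0.6,0.0365,0.0046,0,0,0,0],[0.6,0.0365,0.0046,0,0,0,0],[0.6,0.0365,0.0046,0,0,0,0],[0.6,0,0,0,0,0,0],[0.6,0,0,0,0,0,0]]'
python3 - <<'E'
from h import *
go([.493,-.1535,.0115],-np.pi/2-.015)
E
```

```text
t: 31.15
tool_pos: [0.4917, -0.1513, 0.0843]
tool_rot: [-2.233, -2.203, 0.007]
contact_force: [0.8, 0.4, -0.8]
opening: 0.0592
shift [-0.0022  0.0017  0.0728] len 0.073 at [ 0.4917 -0.1513  0.0843] t 31.15
turn deg [-0.36 -0.02  0.1 ]
```

```bash
python3 -m creep '[[0.6,-0.0015,0.001,0.025,0,0,0],[0.6,0,0,0.028,0,0,0],[0.6,0,0,0.016,0,0,0],[0.6,0,0,0.004,0,0,0],[0.6,0,0,0,0,0,0]]'; python3 -m creep '[[0.85,0,0,0,0,0,0],[0.85,0,0,0,0,0,0],[0.85,0,0,0,0,0,0],[0.85,0,0,-0.04,0,0,0],[0.85,0,0,-0.045,0,0,0],[0,0,0,0,0,0,0],[0,0,0,0,0,0,0],[0,0,0,0,0,0,0]]'
python3 - <<'E'
from h import *
print(*tins('wrist'),sep='\n');go([.42,-.1535,.021])
E
```

```text
t: 31.65
tool_pos: [0.4929, -0.155, 0.0127]
tool_rot: [-2.237, -2.2, 0.006]
contact_force: [-2.2, 0.6, 1.9]
opening: 0.059
t: 32.45
tool_pos: [0.4929, -0.154, 0.0966]
tool_rot: [-2.236, -2.201, 0.006]
contact_force: [0.3, 0.3, -0.3]
opening: 0.0294
('red', np.int32(3709), (318, 227), [0.4932, -0.1568, 0.05])
shift [-0.001  -0.0721  0.0756] len 0.104 at [ 0.4926 -0.1537  0.0961] t 32.5
```

```bash
python3 -m creep '[[0,0,-0.036,0,0,0,0],[0,0,-0.036,0,0,0,0],[0,0,0,0.037,0,0,0],[0,0,0,0.037,0,0,0],[0,0,0,0,-8,0,0],[0,0,0,0,-8,0,0],[0,0,0,0,-8,0,0],[0,0,0,0,-8,0,0],[0,0,0,0,-8,0,0],[0,0,0,0,0,0,0],[0,0,0,0,0,0,0]]'
python3 - <<'E'
from h import *
go([.557,-.155,.021])
E
```

```text
t: 33.6
tool_pos: [0.4237, -0.154, 0.0226]
tool_rot: [1.845, 1.816, 0.643]
contact_force: [0.5, 0.7, -0.0]
opening: 0.0001
shift [0.0009 0.103  0.0846] len 0.133 at [ 0.4237 -0.154   0.0226] t 33.6
```

```bash
python3 -m creep '[[0,0,0.0077,0.0063,0,0,0],[0,0,0.0077,0.0063,0,0,0],[0,0,0.0077,0.0063,0,0,0],[0,0,0.0077,0.0063,0,0,0],[0,0,0.0077,0.0063,0,0,0],[0,0,0.0077,0.0063,0,0,0],[0,0,0.0077,0.0063,0,0,0],[0,0,0.0077,0.0063,0,0,0],[0,0,0.0077,0.0063,0,0,0],[0,0,0.0077,0.0063,0,0,0],[0,0,0.0077,0.0063,0,0,0],[0,0,0.0077,0.0063,0,0,0],[0,0,0,0,0,0,0]]'
python3 -m creep '[[0,0,0.0048,0.004,0,0,0],[0,0,0,0,0,0,0]]'
python3 - <<'E'
from h import *
go([.557,-.155,.021])
E
```

```text
t: 34.9
tool_pos: [0.5456, -0.1561, 0.024]
tool_rot: [1.839, 1.815, 0.645]
contact_force: [-0.4, -0.2, 0.0]
opening: -0.0002
t: 35.1
tool_pos: [0.551, -0.1561, 0.0236]
tool_rot: [1.84, 1.815, 0.644]
contact_force: [-0.4, 0.2, 0.8]
opening: -0.0001
shift [0.0012 0.003  0.0058] len 0.007 at [ 0.551  -0.1561  0.0236] t 35.1
```

```bash
python3 -m creep '[[0,0,0.0038,0.0034,0,0,0],[0,0,0,0,0,0,0],[0,0,0,0,0,0,0]]'; python3 -m creep '[[0,0,-0.0385,-0.0315,0,0,0],[0,0,-0.0385,-0.0315,0,0,0],[0,0,-0.0231,-0.019,0,0,0],[0,0,0.02,-0.03,0,0,0],[0,0,0.02,-0.03,0,0,0],[0,0,0.02,-0.03,0,0,0],[0,0,0,0,8,0,0],[0,0,0,0,8,0,0],[0,0,0,0,8,0,0],[0,0,0,0,8,0,0],[0,0,0,0,8,0,0],[0,0,0,0,0,0,0],[0,0,0,0,0,0,0]]'
python3 - <<'E'
from h import *
p,R,o=tool();print(R.round(2).tolist())
im=snap('top','top9',(200,120,380,255),4.4)
print(*tins('top',im),sep='\n');snap('scene','sc9')
E
```

```text
t: 35.4
tool_pos: [0.5556, -0.156, 0.0231]
tool_rot: [1.84, 1.815, 0.644]
contact_force: [0.8, 0.2, -0.2]
opening: -0.0002
t: 36.7
tool_pos: [0.4163, -0.154, 0.1309]
tool_rot: [-2.224, -2.198, 0.016]
contact_force: [-0.1, 0.2, -0.6]
opening: -0.0001
[[0.01, 1.0, -0.02], [1.0, -0.01, 0.0], [0.0, -0.02, -1.0]]
('red', np.int32(139), (394, 90), [0.885, -0.3509, 0.05])
('red', np.int32(263), (441, 91), [0.8819, -0.5005, 0.05])
```

View pics/top9.png

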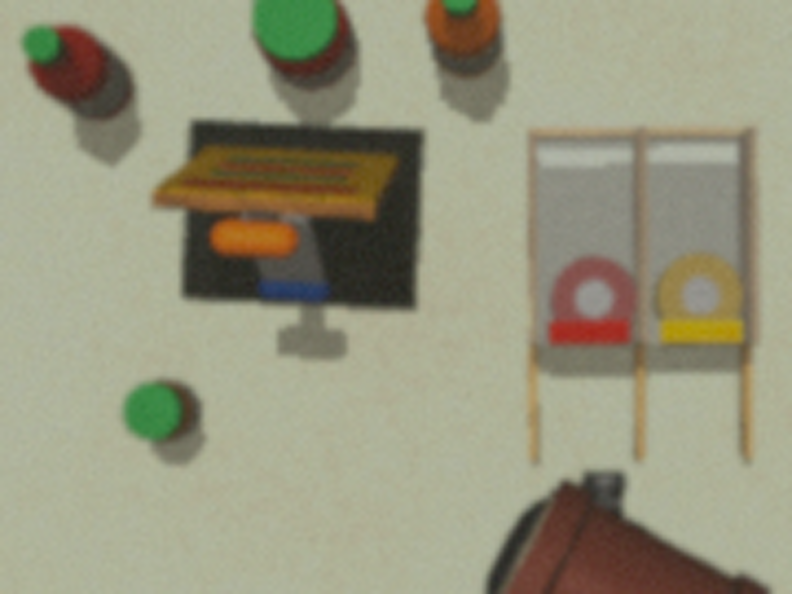

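The picture shows both tins under the deck in the right lanes, with discs at (593,298) red and (699,296) yellow. The sign stands on the mat with its bar at (293,290). Checking the numbers.

Run:
```python
from h import *
c=calibration('top');P=lambda x,y,z:pt(c,200+x/4.4,120+y/4.4,z)
M=np.array([.5575,-.1925]);ex=np.array([.9999,-.015]);ey=np.array([.015,.9999])
for n,x,y in (('red',593,298),('yel',699,296)):
    q=P(x,y,.05)[:2];print(n,q.round(4),'riser',((q-M)@ex).round(4),((q-M)@ey).round(4))
for n,x,y in (('tagR',589,332),('tagY',702,331)): print(n,P(x,y,.072).round(4))
mat=np.mean([P(*a,.003) for a in ((191,122),(424,130),(183,297),(415,308))],0)
m=np.array([.9974,-.072]);l=np.array([.072,.9974])
bl=P(259,289,.015);br=P(327,291,.015);bar=P(293,290,.015)
hL=P(212,235,.2);hR=P(297,240,.2);h=P(254,237,.2)
for n,q in (('bar',bar),('handle',h)):
    d=(q-mat)[:2];print(n,q.round(3),'in mat',(d@m).round(4),(d@l).round(4))
print('mat',mat.round(4),'bar dir',np.arctan2(*(br-bl)[:2]*[1,-1]).round(3),'handle dir',np.arctan2((hL-hR)[0],(hL-hR)[1]).round(3),'mat dir .072')
```

```text
red [ 0.5895 -0.1598] riser 0.0315 0.0332
yel [ 0.5891 -0.233 ] riser 0.0322 -0.04
tagR [ 0.5653 -0.1555  0.072 ]
tagY [ 0.5642 -0.2321  0.072 ]
bar [0.602 0.052 0.015] in mat -0.0557 0.0026
handle [0.624 0.051 0.2  ] in mat -0.0345 0.0028
mat [0.6578 0.0454 0.003 ] bar dir -0.055 handle dir 0.085 mat dir .072
```

By the same camera the tins are 24 and 25 mm inside the tag origins (19 needed). There is plenty of time, so I'll push each one a few millimetres deeper. Red first, with a steeper tilt.

```bash
python3 -m creep '[[0,0,0.01,0.036,0,0,0],[0,0,0.01,0.036,0,0,0],[0,0,0,0.036,0,0,0],[0,0,0,0,-8,0,0],[0,0,0,0,-8,0,0],[0,0,0,0,-8,0,0],[0,0,0,0,-8,0,0],[0,0,0,0,-8,0,0],[0,0,0,0,-8,0,0],[0,0,0,0,0,0,0],[0,0,0,0,0,0,0]]'
python3 - <<'E'
from h import *
go([.54,-.157,.022]);go([.55,-.157,.022])
E
```

```text
t: 37.9
tool_pos: [0.4401, -0.157, 0.0221]
tool_rot: [1.786, 1.766, 0.72]
contact_force: [0.1, -0.4, 0.6]
opening: 0.0001
shift [0.0007 0.0721 0.0692] len 0.1 at [ 0.4401 -0.157   0.0221] t 37.9
shift [0.0007 0.0793 0.0761] len 0.11 at [ 0.4401 -0.157   0.0221] t 37.9
```

```bash
python3 -m creep '[[0,0,0.0144,0.0138,0,0,0],[0,0,0.0144,0.0138,0,0,0],[0,0,0.0144,0.0138,0,0,0],[0,0,0.0144,0.0138,0,0,0],[0,0,0.0144,0.0138,0,0,0],[0,0,0.0072,0.0069,0,0,0],[0,0,0,0,0,0,0]]';python3 -m creep '[[0,0,0.0036,0.0035,0,0,0],[0,0,0,0,0,0,0]]';python3 -m creep '[[0,0,0.0036,0.0035,0,0,0],[0,0,0,0,0,0,0]]';python3 -m creep '[[0,0,0.0022,0.0021,0,0,0],[0,0,0,0,0,0,0],[0,0,0,0,0,0,0]]'
```

```text
t: 38.6
tool_pos: [0.5522, -0.1569, 0.0235]
tool_rot: [1.78, 1.769, 0.722]
contact_force: [0.4, 0.5, -0.7]
opening: -0.0001
t: 38.8
tool_pos: [0.5554, -0.1569, 0.0222]
tool_rot: [1.783, 1.768, 0.722]
contact_force: [0.2, 0.5, 0.3]
opening: -0.0001
t: 39.0
tool_pos: [0.5606, -0.1572, 0.0222]
tool_rot: [1.784, 1.768, 0.722]
contact_force: [0.4, -0.7, -0.7]
opening: 0.0002
t: 39.3
tool_pos: [0.5636, -0.157, 0.022]
tool_rot: [1.783, 1.768, 0.722]
contact_force: [-0.5, 0.1, -0.3]
opening: -0.0003
```

```bash
python3 -m creep '[[0,0,0.0029,0.0028,0,0,0],[0,0,0,0,0,0,0],[0,0,0,0,0,0,0]]'; python3 -m creep '[[0,0,-0.0288,-0.0276,0,0,0],[0,0,-0.0288,-0.0276,0,0,0],[0,0,-0.0288,-0.0276,0,0,0],[0,0,-0.0058,-0.0055,0,0,0],[0,-0.038,0,0,0,0,0],[0,-0.0365,0,0,0,0,0],[0,0,0,0,0,0,0],[0,0,0,0,0,0,0]]'
python3 - <<'E'
from h import *
go([.545,-.2325,.022])
E
```

```text
t: 39.6
tool_pos: [0.5678, -0.157, 0.0221]
tool_rot: [1.783, 1.768, 0.722]
contact_force: [-0.1, -0.5, 0.2]
opening: 0.0001
t: 40.4
tool_pos: [0.4395, -0.2315, 0.0211]
tool_rot: [1.785, 1.767, 0.722]
contact_force: [-0.6, -0.9, -0.3]
opening: 0.0001
shift [-0.0003  0.0767  0.0724] len 0.105 at [ 0.4395 -0.2315  0.0211] t 40.4
```

```bash
python3 -m creep '[[0,0,0.0152,0.0146,0,0,0],[0,0,0.0152,0.0145,0,0,0],[0,0,0.0152,0.0145,0,0,0],[0,0,0.0152,0.0145,0,0,0],[0,0,0.0152,0.0145,0,0,0],[0,0,0,0,0,0,0]]';python3 -m creep '[[0,0,0.0043,0.0041,0,0,0],[0,0,0.0036,0.0035,0,0,0],[0,0,0,0,0,0,0]]';python3 -m creep '[[0,0,0.0036,0.0035,0,0,0],[0,0,0,0,0,0,0]]';python3 -m creep '[[0,0,0.0029,0.0028,0,0,0],[0,0,0.0015,0.0014,0,0,0],[0,0,0,0,0,0,0],[0,0,0,0,0,0,0]]'
```

```text
t: 41.0
tool_pos: [0.5464, -0.2297, 0.0219]
tool_rot: [1.78, 1.771, 0.724]
contact_force: [-0.1, 0.2, 0.1]
opening: -0.0
t: 41.3
tool_pos: [0.5557, -0.2312, 0.0215]
tool_rot: [1.783, 1.768, 0.722]
contact_force: [-0.5, -0.1, 0.3]
opening: 0.0001
t: 41.5
tool_pos: [0.5608, -0.2316, 0.0214]
tool_rot: [1.783, 1.768, 0.722]
contact_force: [-0.0, 0.6, -0.3]
opening: -0.0001
t: 41.9
tool_pos: [0.5669, -0.2315, 0.0214]
tool_rot: [1.783, 1.768, 0.722]
contact_force: [0.3, -0.5, 0.6]
opening: 0.0
```

Backing out and taking a final look, with the arm well clear.

```bash
python3 -m creep '[[0,0,-0.0288,-0.0276,0,0,0],[0,0,-0.0288,-0.0276,0,0,0],[0,0,-0.0288,-0.0276,0,0,0],[0,0,-0.01,-0.01,0,0,0],[0,0,0.025,-0.03,0,0,0],[0,0,0.025,-0.03,0,0,0],[0,0,0.025,-0.03,0,0,0],[0,0,0,0,8,0,0],[0,0,0,0,8,0,0],[0,0,0,0,8,0,0],[0,0,0,0,8,0,0],[0,0,0,0,8,0,0],[0,0,0,0,8,0,0],[0,0,0,0,0,0,0],[0,0,0,0,0,0,0],[0,0,0,0,0,0,0]]'
python3 - <<'E'
from h import *
a=get_image('top')[110:280,180:480];b=get_image('scene')[130:300,230:470]
f=lambda x,s:cv2.resize(x[...,::-1],None,fx=s,fy=s,interpolation=cv2.INTER_CUBIC)
A=f(a,2.6);cv2.imwrite('pics/fin.png',A);cv2.imwrite('pics/fin2.png',f(a[20:130,130:200],5))
B=f(b,1.1);o=np.zeros((600,780,3),np.uint8);o[:A.shape[0],:A.shape[1]]=A;r=f(a[20:120,130:200],1.5);o[442:442+150,0:105]=r;r=f(b[50:170,0:240],1.3);o[442:442+156,120:120+312]=r;cv2.imwrite('pics/fin3.png',o)
E
```

```text
t: 43.5
tool_pos: [0.4239, -0.2319, 0.1381]
tool_rot: [-2.185, -2.175, 0.066]
contact_force: [1.0, -0.5, -0.1]
opening: -0.0002
```

View pics/fin3.png

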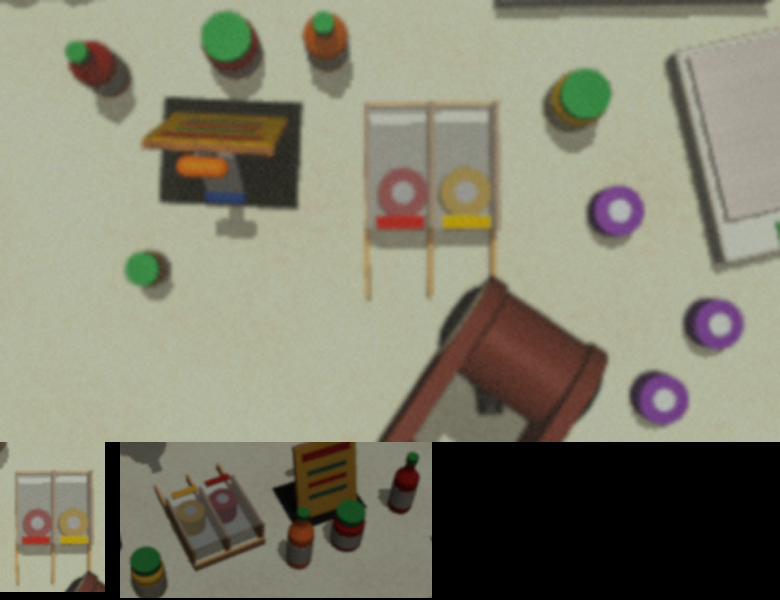

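Both tins are now clearly deeper: discs at (403,192) red and (466,192) yellow, with the tags at row 222. The sign is unchanged on the mat, the bystanders are in place, and the arm is clear. Handing in.

Run:
```python
from h import *
c=calibration('top');P=lambda x,y,z:pt(c,180+x/2.6,110+y/2.6,z)
for n,t,g in (('red',(403,192),(400,222)),('yel',(466,192),(466,222))): print(n,(P(*t,.05)-P(*g,.072)).round(4))
from station import finish_job
print(finish_job())
```

```text
red [ 0.0357 -0.0053 -0.022 ]
yel [ 0.0358 -0.0033 -0.022 ]
the job is handed in; nothing more can be done
None
```

The job is handed in at about 44 s of the 210 s allowed; it gave no verdict, so the results below are my own measurements.

- **Sign:** I opened the kickstand to its stop while the sign lay face down. I then carried the sign to the mat and stood it with its face to the customers. The footprint middle measured roughly 4–10 mm behind the mat centre (35 mm allowed), and the last picture shows the sign unchanged.
- **Squareness:** My two readings disagreed in the angle of the sign's sideways axis: -0.055 rad from the bar and +0.085 rad from the handle, against 0.072 for the mat. I suspect a sign slip in how I worked out the bar figure. Both are within the 0.3 rad limit, and I did not re-measure.
- **Tins:** Only one red and one yellow tin were present. I put each into its own lane, then pushed both deeper after the first check left only about 5 mm to spare. At the end each was 36 mm inside its tag's origin (19 needed) and 3–5 mm off the lane's centre line (20 allowed).
- **Everything else:** By eye, the purple look-alikes, jars and bottles look unmoved in the final picture. The arm was clear of everything.

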